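# Lengthen the shoe form by one hole

## Task

The next pair of shoes is one size longer: lengthen the adjustable shoe form by one hole. Pinch its spring button flush with the tube, draw the toe end gently away from the heel until the button snaps out through the next hole, without wrenching the button against the edge of a hole, and then flip the clamp lever over until it lies flat. Leave the other things on the bench where they are.

Things in the scene. Friction and masses are not known exactly. Their poses are not given: they have to be found in the camera images.
- jig: Fixed part of the adjustable shoe form: dark steel base plate 100 (x) x 340 (y) x 12 mm, wooden heel block on a post at the -y end, and from the heel a fixed 24 mm square bar along +y, 90 mm above the bench. Origin: on the bench straight below the snap button. +y points to the toe, z up, +x (away from the robot, within 0.4 rad) is the button's side. All but the lever stays below 122 mm.
- sleeve: Telescoping outer tube: square aluminium, 30 x 30 mm, 2 mm wall, sliding on the bar along jig y. Origin: on its axis (90 mm above the bench) at the hole where the button starts; axes as the jig's. Bare from y = -61 mm (clamp collar 40 x 40 x 24 mm) to y = +60 mm (green toe form, 64 mm across, 85 mm long). Sliding friction 2.5 N; 15 to 20 N for the first few mm, as the button's dome is wedged under.
- sleeve_hole (a point): Middle, on the tube's +x face, of the square hole (13.6 mm) in which the button starts. A hole 33 mm to its +y is one size shorter. The next one for lengthening lies 27 to 51 mm to its -y: drilled by hand, it differs from piece to piece, so feel for the snap. To lengthen, the tube moves along +y and the button stays.
- sleeve_slide (a joint): How far the sleeve has been drawn out along the jig's +y, in m: 0 at the start, grows as the form gets longer; stops at -0.035 and 0.058.
- button: Snap button: domed steel pin 12 mm in diameter on the fixed bar, origin on the bar's axis 90 mm above the bench, pointing along jig +x. Spring 2 N when out, 4 N when flush. Held flush by a finger flat on the tube's wall, with the other finger on the opposite wall, its dome lets the tube be drawn over it. Out in a hole it locks the tube, with 0.8 mm of play each way; over 12 N on it does damage.
- button_tip (a point): Top of the button's dome: jig x = 20 mm when fully out, 5 mm proud of the tube's wall face (x = 15 mm).
- button_press (a joint): How far the button is pressed in, in m: 0 fully out, 0.005 flush with the tube, 0.007 when it is under the tube's wall.
- lever_turn (a joint): Clamp lever's angle in rad: 0 leaning 0.35 rad from upright towards jig +x (it starts between 0 and 0.3), growing as it is flipped over the top towards jig -x; at 1.92 it lies flat on the collar, pointing along jig -x. Friction (0.08 N m) keeps it where it is left.
- lever_tip (a point): Free end of the black clamp lever, a bar 8 x 14 mm, 50 mm long. Its hinge runs along jig y at sleeve x = +14 mm, y = -73 mm, 116 mm above the bench, and moves along with the sleeve.
- hammer: Bystander: hammer lying on the bench.
- brush: Bystander: brush lying on the bench.
- tub: Bystander: white plastic bowl, 120 mm across, 70 mm high.
- bottle_a: Bystander: blue bottle, 60 mm across, 170 mm high.
- bottle_b: Bystander: blue bottle, 60 mm across, 170 mm high.
- tin: Bystander: tin, 70 mm across, 60 mm high.
- block_a: Bystander: wooden block 35 x 55 x 35 mm standing beside the jig's base on its +x side.
- block_b: Bystander: dark wooden block 35 x 55 x 35 mm beside the jig's base on its -x side.

How it is judged:
On the way, in this order (a step that is already met when the one before it is completed fails the run):
1. the button is pressed flush with the tube (value of joint button_press above 0.0042 m), for 0.05 s.
2. the tube is drawn out to the next hole and the button has snapped out through it (value of joint sleeve_slide between 0.024 and 0.054 m and value of joint button_press below 0.0015 m), for 0.2 s.
3. the clamp lever is flipped over flat (value of joint lever_turn above 1.75 rad), for 0.2 s.
At the end, for the whole second after the job is handed in: The tube is drawn out by one hole (24 to 54 mm), the snap button stands out of the next hole (pressed in by less than 1.5 mm), the clamp lever lies flat (1.75 rad or more), and the tube is at rest (all of step 2 and value of joint lever_turn above 1.75 rad and linear speed of sleeve below 0.01 m/s); the robot touches nothing.
It fails at once if the button is wrenched against the tube (more than 12 N) (contact force between button and sleeve above 12 N).
It fails at once if another thing on the bench is moved by more than 30 mm (distance of any of hammer, brush, tub, bottle_a, bottle_b, tin, block_a, block_b from where it was at the start of the episode above 0.03 m).
It also fails if it takes over 59 s, if anything falls off the work surface, if the arm or the gripper's body presses on something with over 40 N, if the wrist force passes 120 N, or if a joint passes its speed limit or range.

## Robot

A 6-joint arm with a two-finger parallel gripper is mounted at the origin on the work surface. World frame = base frame: x ahead of the robot, y to its left, z up, the work surface at z = 0. Lengths are in m, angles in rad, forces in N, time in s.
With the tool pointing down it reaches from about 0.25 to 0.725 m from the base axis. Payload 4 kg.
Tool frame: the origin (TCP) lies midway between the tips of the shut fingers; the grasp point (between the pads) lies 19 mm behind it; z points along the fingers, y is the line along which they close (so a half turn about z gives the same grasp; the last joint's range is limited). The gripper opens to 85 mm and grips with 20 to 120 N. Pads are 22 mm wide; open, the fingers measure 114 mm over their backs; the gripper's body (76 mm by 85 mm) begins 54 mm behind the grasp point. The pads swing forward as they close: fully open they stand 13 mm farther back than shut.
Start: joints at [-1.151, 0.241, 0.005, 1.335, 0, 1.571], TCP at [0.204, -0.457, 0.231] pointing down, gripper open.
Joint ranges: [-2.72, 2.72], [-1.05, 1.87], [-1.09, 1.28], [-1.99, 2.15], [-1.42, 1.44], [-3.14, 3.14]. Speed limits (rad/s): [2.79, 2.79, 3.14, 3.14, 3.14, 3.14].

## Interface

Orientations are given as a unit quaternion [x, y, z, w].
In Python, from workcell import bot gives the robot as it stands.
- The arm moves only by the tool move_arm, never from a script. Its argument "motion" is a list of rows, each an object of numbers: "x", "y", "z": the shift along the tool's x, y, z in cm; "yaw": the turn about the tool's z in degrees. A call has 1 to 20 rows; each row is the pose to reach, as a shift and turn from the pose commanded when the call began, along the tool's axes at that moment; what a row does not reach only later rows make up. A row lasts 1/8 s, in which the tool goes at most 62.5 mm and 10.7 degrees, less where a joint would pass 70% of its speed; a pose out of reach is approached as far as the arm can. A call with a gripper value outside its range is refused whole. "gripper" is the opening, from -1 (shut) to 1 (fully open), set as the call begins (left out, the last holds). The fingers move at their own pace and stop on an object; the grip force is fixed at half the most. Time passes only in rows, so rows that repeat a pose let the fingers close. It gives the time, the measured TCP pose, the force, the opening and the grip force at its end, in the units of the state.
- bot.get_obs(): the state, without advancing time (a new reading comes with each control period).
- bot.camera(name): name is "scene" or "top" or "wrist"; returns the picture (384x512x3 uint8, blue, green, red); there is no depth.
- bot.camera_model(name): a dict with "K" (3x3 intrinsics, pixels), "world_from_camera" (4x4, takes a point from camera to world coordinates). Camera axes: x right, y down, z forward; pixel columns grow to the right and rows downward; lengths in m; the calibration is good to about 2 mm. A picture is of the moment at which its call begins: read the wrist's pose just before it. camera_model takes no time and is no camera call; for the wrist camera it gives the pose at the moment of the call.
- bot.job_done(): hands the job in; it is judged then, once.
Trained networks look in the newest picture that a camera, given by its name, has taken for a name from the list of things; names that differ only in an ending like _2 or _b are one class to them, and where a whole thing is asked for, a point or a joint stands for the part that bears it (a point fixed in the world has none). Each returns a list of dicts, best first, with "score" (0 to 1); they miss things now and then, are a little off and sometimes report something else, mostly with a low value. They report only what shows in the picture. A call takes as long as a camera call.
- bot.cut_out(camera, name): "mask" (384x512 bool, what is visible of it) and "centre" ([row, column] in pixels, amid what is visible of it).
The state is a dict: "clock": time; "joint_pos": joint angles; "joint_vel": joint speeds; "tau": joint torques, N m; "eef_pos": TCP position; "tool_rot": TCP orientation; "ft_force": force on the tool from outside, world axes, zero at the start; "ft_torque": the same for the moment, N m; "grip_width": finger opening in m; "grasp_force": force on a finger pad.
Only numpy, scipy, OpenCV 4.12 (cv2) and the standard library are available. Lean on these libraries where they do the work, as an engineer would, in place of code of your own. Each camera call takes 0.05 s, during which the arm holds its last target. There are 200 camera calls.

## Working session

There is one attempt and no reset: what is moved stays moved. The work goes in short steps, Python scripts to look and compute and a tool call to move; the robot and the scene stay as the last step left them, time stands still between calls to the robot, and variables do not carry over. Pictures are saved under pics/ and viewed, at most 10 in all, crops included, and the job is handed in when it is done.

Besides the shell and the picture viewer there is one more tool, called after "Emit:" as a command line: name --argument value ..., lists and objects as JSON in quotes. move_arm: Moves the arm, as the interface text tells. Its arguments: {"type":"object","properties":{"motion":{"type":"array"},"gripper":{"type":"number"}},"required":["motion"]}

```bash
ls; mkdir -p pics; python3 - <<'E'
from workcell import bot
import cv2,numpy as np
o=bot.get_obs();print(o)
a=bot.camera("scene");b=bot.camera("top")
cv2.imwrite("pics/s.png",a);cv2.imwrite("pics/t.png",b)
for c in("scene","top"):
    m=bot.camera_model(c);print(c,np.round(m["K"],1).tolist(),np.round(m["world_from_camera"],4).tolist())
    for n in("jig","sleeve","sleeve_hole","button","button_tip","lever_tip","block_a"):
        print(n,[(round(d["score"],2),np.round(d["centre"]).tolist(),int(d["mask"].sum())) for d in bot.cut_out(c,n)][:3])
E
```

```text
pics
{'clock': 0.0, 'joint_pos': array([-1.15101353e+00,  2.41416956e-01,  3.73173198e-03,  1.33519795e+00,
       -3.08626398e-05,  1.57079613e+00]), 'joint_vel': array([-0.00102924, -0.00045519,  0.00069427,  0.00067934,  0.00024129,
        0.00076692]), 'tau': array([-2.39560250e-03, -3.72319794e+01,  2.52406561e+01,  1.69113680e-02,
       -3.35023497e-04,  6.97295235e-06]), 'eef_pos': array([ 0.20351656, -0.4560191 ,  0.23041383]), 'tool_rot': array([ 9.78052992e-01,  2.08353682e-01, -2.32493468e-04, -1.01730791e-03]), 'ft_force': array([-0.15706016,  0.4784498 , -0.52089944]), 'ft_torque': array([ 0.00090195, -0.00797613, -0.01667138]), 'grasp_force': 0.0, 'grip_width': 0.08532334227936911}
scene [[379.2, 0.0, 253.7], [0.0, 379.2, 187.6], [0.0, 0.0, 1.0]] [[-0.0651, 0.823, -0.5643, 1.2201], [0.9979, 0.0512, -0.0405, 0.0471], [-0.0045, -0.5657, -0.8246, 1.0401], [0.0, 0.0, 0.0, 1.0]]
jig [(0.55, [191.0, 274.0], 3974)]
sleeve [(0.95, [191.0, 290.0], 1074)]
sleeve_hole [(0.92, [189.0, 289.0], 1247), (0.29, [172.0, 278.0], 211)]
button []
button_tip []
lever_tip [(0.46, [174.0, 253.0], 51), (0.26, [251.0, 183.0], 740)]
block_a [(0.62, [219.0, 257.0], 286), (0.45, [173.0, 278.0], 197)]
top [[414.1, 0.0, 252.6], [0.0, 414.1, 190.7], [0.0, 0.0, 1.0]] [[0.0208, -0.9754, 0.2196, 0.2724], [-0.9998, -0.0216, -0.001, 0.0192], [0.0057, -0.2195, -0.9756, 1.5332], [0.0, 0.0, 0.0, 1.0]]
jig [(0.91, [209.0, 238.0], 2508)]
sleeve [(0.18, [166.0, 358.0], 354)]
sleeve_hole [(0.56, [197.0, 225.0], 785)]
button []
button_tip []
lever_tip []
block_a [(0.64, [185.0, 255.0], 155), (0.63, [235.0, 237.0], 166)]
```

```bash
python3 - <<'E'
import cv2,numpy as np
a=cv2.imread("pics/s.png");b=cv2.imread("pics/t.png")
x=cv2.resize(a[120:270,170:370],None,fx=4,fy=4,interpolation=cv2.INTER_CUBIC)
cv2.imwrite("pics/s1.png",x)
cv2.imwrite("pics/t1.png",cv2.resize(b[110:310,150:410],None,fx=3,fy=3,interpolation=cv2.INTER_CUBIC))
E
```

```text
(no output)
```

View pics/s1.png

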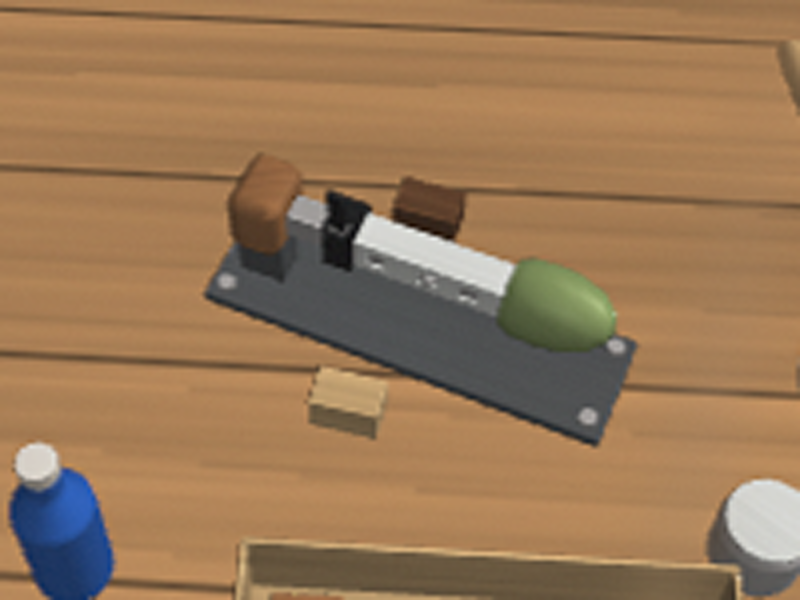

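View pics/t1.png

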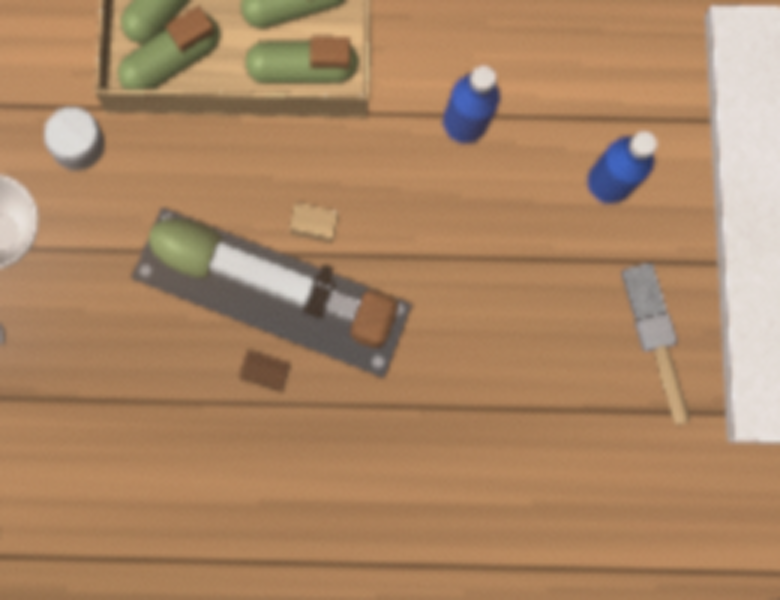

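The scene view shows the button at about (277,190) with holes on either side of it at (264,185) and (287,194), the collar and lever at about (256,176), and the green toe at (308,195). In the top view the jig runs from its toe at (200,180) to its heel at (275,216).

```bash
cat > h.py <<'E'
import numpy as np,cv2
from scipy.optimize import least_squares
from workcell import bot
def proj(m,P):
    T=np.linalg.inv(m["world_from_camera"]);p=(T[:3,:3]@np.asarray(P).T).T+T[:3,3]
    q=(m["K"]@p.T).T;return q[:,:2]/q[:,2:]
def jw(p,J):
    c,s=np.cos(J[2]),np.sin(J[2]);J=np.asarray(J);P=np.atleast_2d(p)
    return np.c_[J[0]+c*P[:,0]-s*P[:,1],J[1]+s*P[:,0]+c*P[:,1],P[:,2]]
def R(o):
    from scipy.spatial.transform import Rotation as Q
    return Q.from_quat(o["tool_rot"]).as_matrix()
E
python3 - <<'E'
from h import *
S=bot.camera_model("scene");T=bot.camera_model("top")
t=lambda u,v:(150+u/3-.33,110+v/3-.33)
s=lambda u,v:(170+u/4-.4,120+v/4-.4)
def f(p):
    y0=p[3]
    C=lambda a,b:(a*.05,y0+b*.17,.012)
    A=jw([C(1,1),C(1,-1),C(-1,-1),C(-1,1)],p)
    B=jw([C(1,-1),C(1,1),C(-1,1),(.02,0,.09),(.015,.033,.09)],p)
    ra=proj(T,A)-np.array([t(163,208),t(411,303),t(385,377),t(133,275)])
    rb=proj(S,B)-np.array([s(207,290),s(600,435),s(636,344),s(428,282),s(467,295)])
    return np.r_[ra.ravel(),rb.ravel()]
r=least_squares(f,[.3,.1,-.3,0]);print(r.x,r.fun.round(1))
E
```

```text
[ 0.55779437  0.07542132 -0.35770118 -0.01237342] [-0.8 -1.   0.5  0.2 -0.4  0.4 -1.3  0.8 -1.6 -0.1 -0.6  1.4  0.5 -1.3
 -0.5  0.5  0.5 -0.3]
```

```bash
cat >> h.py <<'E'
J=[.5578,.0754,-.3577]
def go(jp,o=None,J=J):
    "tool shift (cm) and yaw (deg) to bring TCP to jig point jp, tool y along +-jig x"
    o=o or bot.get_obs();r=R(o);d=r.T@(jw(jp,J)[0]-o["eef_pos"])*100
    a=np.arctan2(r[1,1],r[0,1]);y=-np.degrees((J[2]-a+np.pi/2)%np.pi-np.pi/2)
    print("shift cm",d.round(2),"yaw",y.round(2))
def injig(p,J=J):
    c,s=np.cos(J[2]),np.sin(J[2]);d=np.asarray(p)[:3]-[J[0],J[1],0]
    return np.array([c*d[0]+s*d[1],-s*d[0]+c*d[1],d[2]])
E
python3 - <<'E'
from h import *
o=bot.get_obs();m=bot.camera_model("wrist")
W=m["world_from_camera"];print(m["K"].round(1).tolist());r=R(o)
print((r.T@W[:3,:3]).round(3),(r.T@(W[:3,3]-o["eef_pos"])).round(4))
go((.06,0,.26));go((.10,-.03,.26))
E
```

```text
[[315.1, 0.0, 257.6], [0.0, 315.1, 192.8], [0.0, 0.0, 1.0]]
[[ 0.001 -0.951 -0.308]
 [ 1.     0.     0.002]
 [-0.002 -0.308  0.951]] [ 0.0784  0.0004 -0.142 ]
shift cm [ 58.29 -29.94  -2.87] yaw -45.46
shift cm [ 59.03 -25.    -2.87] yaw -45.46
```

Emit:
move_arm --motion '[{"x": 4,"y": -2,"z": 0,"yaw": -3},{"x": 8.5,"y": -4,"z": 0,"yaw": -7},{"x": 13,"y": -6.3,"z": 0,"yaw": -10},{"x": 17.5,"y": -8.5,"z": 0,"yaw": -14},{"x": 22,"y": -10.8,"z": 0,"yaw": -18},{"x": 26.5,"y": -13,"z": 0,"yaw": -22},{"x": 31,"y": -15.2,"z": 0,"yaw": -26},{"x": 35.5,"y": -17.4,"z": 0,"yaw": -30},{"x": 40,"y": -19.6,"z": 0,"yaw": -34},{"x": 44.5,"y": -21.8,"z": 0.5,"yaw": -38},{"x": 49,"y": -24,"z": 1.5,"yaw": -42},{"x": 53,"y": -26,"z": 2.5,"yaw": -45.5},{"x": 56.5,"y": -27.6,"z": 3.5,"yaw": -45.5},{"x": 58.3,"y": -28.5,"z": 4.1,"yaw": -45.5},{"x": 58.3,"y": -28.5,"z": 4.1,"yaw": -45.5}]'

```text
clock: 2.68
eef_pos: [0.6199, 0.0419, 0.1892]
tool_rot: [0.821, 0.571, -0.001, -0.0]
ft_force: [-0.6, -0.6, 0.2]
grip_width: 0.0854
grasp_force: 0.0
```

```bash
python3 - <<'E'
from h import *
import pickle
o=bot.get_obs();m=bot.camera_model("wrist");a=bot.camera("wrist");cv2.imwrite("pics/w.png",a)
pickle.dump((o,m),open("w.pkl","wb"))
print(injig(o["eef_pos"]),o["clock"]);go((.07,-.01,.19))
cv2.imwrite("pics/w1.png",cv2.resize(a,None,fx=1.5,fy=1.5,interpolation=cv2.INTER_CUBIC))
for n in("sleeve","sleeve_hole","button","button_tip","lever_tip"):
    print(n,[(round(d["score"],2),np.round(d["centre"]).tolist(),int(d["mask"].sum())) for d in bot.cut_out("wrist",n)][:3])
print(proj(m,jw([(.02,0,.09),(.015,.033,.09),(.015,-.061,.105),(.015,.06,.105)],J)).round(1))
E
```

```text
[ 0.06984307 -0.00963059  0.18921085] 2.675
shift cm [ 0.06  0.01 -0.01] yaw 0.06
sleeve [(0.6, [100.0, 165.0], 18347)]
sleeve_hole [(0.58, [105.0, 164.0], 18277)]
button []
button_tip [(0.49, [184.0, 191.0], 77)]
lever_tip [(0.72, [302.0, 183.0], 793), (0.28, [101.0, 164.0], 18069)]
[[194.7 180.7]
 [185.6 139.1]
 [189.5 258.3]
 [178.2 103.1]]
```

View pics/w1.png

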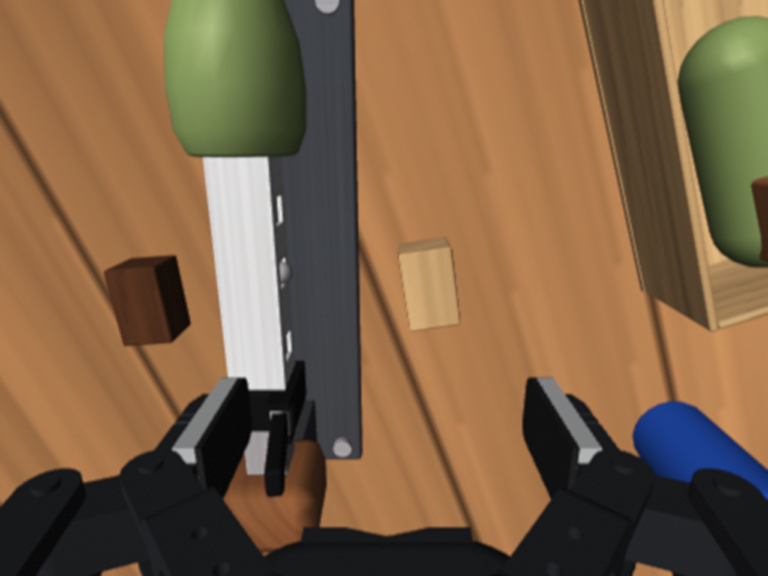

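The wrist view shows the tube's +x edge running from (269,156) to (286,387) in the 1.5x picture. The button is at (285,271), the shorter hole at (280,210) and the next hole at (288,344). The jig pose agrees to about 1 mm, so I measure the hole spacing next.

```bash
python3 - <<'E'
from h import *
a=cv2.imread("pics/w.png")
cv2.imwrite("pics/w2.png",cv2.resize(a[120:260,165:215],None,fx=4.2,fy=4.2,interpolation=cv2.INTER_CUBIC))
E
```

```text
(no output)
```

View pics/w2.png

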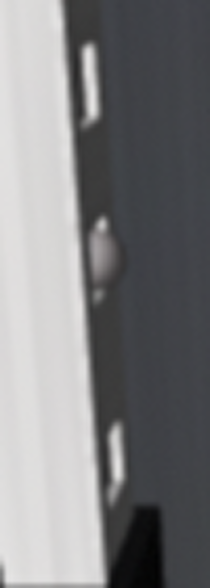

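The crop shows the shorter hole at rows 43–127, the start hole with the button at 216–302, and the next hole at 422–502.

```bash
python3 - <<'E'
from h import *
import pickle
o,m=pickle.load(open("w.pkl","rb"))
for y in np.arange(.033,-.05,-.001):
    a,b=[proj(m,jw([(.015,y+d,.09)],J))[0,1] for d in(.0068,-.0068)]
    if y>.03 or abs(y)<.002 or y<-.03: print(round(y*1000),((np.array([a,b])-120)*4.2).round(0))
go((0,0,.13));go((0,0,.071))
E
```

```text
33 [ 42. 117.]
32 [ 48. 123.]
31 [ 53. 128.]
2 [210. 279.]
1 [215. 284.]
0 [220. 289.]
-1 [225. 294.]
-30 [370. 434.]
-31 [374. 439.]
-32 [379. 443.]
-33 [384. 448.]
-34 [389. 452.]
-35 [394. 457.]
-36 [398. 462.]
-37 [403. 466.]
-38 [408. 471.]
-39 [412. 475.]
-40 [417. 480.]
-41 [422. 484.]
-42 [427. 489.]
-43 [431. 494.]
-44 [436. 498.]
-45 [440. 503.]
-46 [445. 507.]
-47 [450. 511.]
-48 [454. 516.]
-49 [459. 520.]
shift cm [ 1.13 -7.04  6.11] yaw -0.05
shift cm [ 1.13 -7.05 12.01] yaw -0.05
```

Emit:
move_arm --motion '[{"x": 0.5,"y": -3.5},{"x": 1.0,"y": -7},{"x": 1.0,"y": -7,"z": 3},{"x": 1.0,"y": -7,"z": 6},{"x": 1.0,"y": -7,"z": 9},{"x": 1.0,"y": -7,"z": 11.9},{"x": 1.0,"y": -7,"z": 11.9},{"x": 1.0,"y": -7,"z": 11.9}]'

```text
invalid input at $.motion[0]: expected keys x, y, z, yaw
```

Emit:
move_arm --motion '[{"x": 0},{"x": 0},{"x": 0},{"x": 0}]' --gripper 0.0

```text
invalid input at $.motion[0]: expected keys x, y, z, yaw
```

```bash
python3 - <<'E'
from h import *
o=bot.get_obs();print(injig(o["eef_pos"])*1000,o["ft_force"],o["grip_width"],o["clock"]);go((0,-.001,.071))
b=bot.camera("wrist")
cv2.imwrite("pics/w3.png",b)
E
```

```text
[ 70.37667794 -11.35555143 191.19840907] [0.08426272 0.68489319 0.93596153] 0.08532836869265113 2.975
shift cm [ 1.03 -7.05 12.01] yaw -0.05
```

View pics/w3.png

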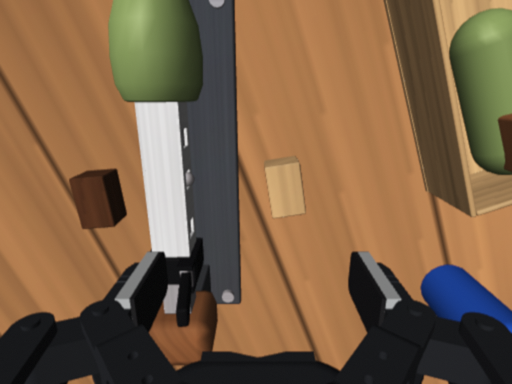

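That picture shows the same pose as before, because every row needs all four keys and both moves were refused. I resend them.

Emit:
move_arm --motion '[{"x": 0.5,"y": -3.5,"z": 0,"yaw": 0},{"x": 1.0,"y": -7,"z": 0,"yaw": 0},{"x": 1.0,"y": -7,"z": 3,"yaw": 0},{"x": 1.0,"y": -7,"z": 6,"yaw": 0},{"x": 1.0,"y": -7,"z": 9,"yaw": 0},{"x": 1.0,"y": -7,"z": 11.9,"yaw": 0},{"x": 1.0,"y": -7,"z": 11.9,"yaw": 0}]'

```text
clock: 3.9
eef_pos: [0.5556, 0.0744, 0.0694]
tool_rot: [0.822, 0.57, -0.002, -0.001]
ft_force: [-0.5, 0.2, 0.6]
grip_width: 0.0855
grasp_force: 0.0
```

Emit:
move_arm --motion '[{"x": 0,"y": 0,"z": 0,"yaw": 0},{"x": 0,"y": 0,"z": 0,"yaw": 0},{"x": 0,"y": 0,"z": 0,"yaw": 0}]' --gripper 0.0

```text
clock: 4.28
eef_pos: [0.5588, 0.0752, 0.0726]
tool_rot: [0.821, 0.57, 0.001, 0.001]
ft_force: [-0.1, 0.2, 0.2]
grip_width: 0.0428
grasp_force: 0.0
```

```bash
python3 - <<'E'
from h import *
o=bot.get_obs();print(injig(o["eef_pos"])*1000,o["ft_force"],o["grip_width"],o["clock"]);go((0,-.001,.071))
b=bot.camera("wrist")
cv2.imwrite("pics/w4.png",b)
E
```

```text
[ 1.00433526  0.17004805 72.58733197] [-0.1213321   0.15665701  0.20558944] 0.042778259600215224 4.275
shift cm [-0.12 -0.1   0.16] yaw 0.05
```

View pics/w4.png

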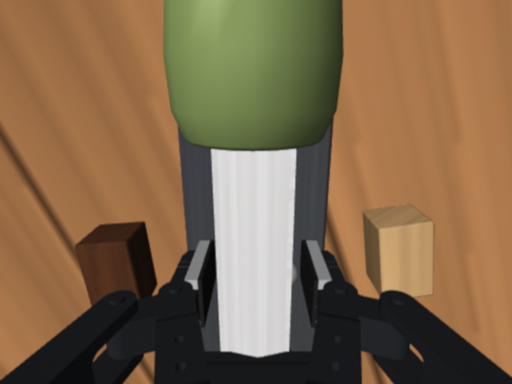

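The view from above shows the tube between the pads, with its edges at columns 214 and 293 (centre 253.5). The tool's centre is at 257.6, about 1.3 mm too far towards +x. I shift it and close.

Emit:
move_arm --motion '[{"x": 0,"y": -0.13,"z": 0.1,"yaw": 0},{"x": 0,"y": -0.13,"z": 0.1,"yaw": 0}]'

```text
clock: 4.58
eef_pos: [0.5565, 0.0756, 0.0703]
tool_rot: [0.821, 0.57, -0.0, -0.0]
ft_force: [0.7, -0.5, 0.2]
grip_width: 0.0427
grasp_force: 0.0
```

Emit:
move_arm --motion '[{"x": 0,"y": 0,"z": 0,"yaw": 0},{"x": 0,"y": 0,"z": 0,"yaw": 0},{"x": 0,"y": 0,"z": 0,"yaw": 0},{"x": 0,"y": 0,"z": 0,"yaw": 0}]' --gripper -1

```text
clock: 5.08
eef_pos: [0.5573, 0.0755, 0.0709]
tool_rot: [0.821, 0.57, 0.001, 0.0]
ft_force: [0.5, -0.8, 5.4]
grip_width: 0.0296
grasp_force: 60.6
```

```bash
python3 - <<'E'
from h import *
o=bot.get_obs();print(injig(o["eef_pos"])*1000,o["ft_force"],injig(jw(o["ft_force"],[0,0,-J[2]])[0],[0,0,0]),o["grip_width"],o["grasp_force"],o["clock"])
E
```

```text
[-0.45193797 -0.08027978 70.8990454 ] [ 0.46508134 -0.84632658  5.40939898] [ 0.73196031 -0.62992336  5.40939898] 0.029637935501324552 60.632329769432545 5.075
```

Emit:
move_arm --motion '[{"x": 0.05,"y": 0,"z": 0,"yaw": 0},{"x": 0.1,"y": 0,"z": 0,"yaw": 0},{"x": 0.15,"y": 0,"z": 0,"yaw": 0},{"x": 0.2,"y": 0,"z": 0,"yaw": 0}]'

```text
clock: 5.58
eef_pos: [0.5575, 0.076, 0.0709]
tool_rot: [0.822, 0.57, -0.001, 0.001]
ft_force: [-0.9, -5.9, 6.6]
grip_width: 0.029
grasp_force: 61.1
```

Emit:
move_arm --motion '[{"x": 0.05,"y": 0,"z": 0,"yaw": 0},{"x": 0.1,"y": 0,"z": 0,"yaw": 0},{"x": 0.15,"y": 0,"z": 0,"yaw": 0},{"x": 0.2,"y": 0,"z": 0,"yaw": 0},{"x": 0.3,"y": 0,"z": 0,"yaw": 0},{"x": 0.4,"y": 0,"z": 0,"yaw": 0}]'

```text
clock: 6.32
eef_pos: [0.5586, 0.079, 0.0709]
tool_rot: [0.822, 0.57, -0.001, 0.002]
ft_force: [-2.3, -7.9, 7.6]
grip_width: 0.0293
grasp_force: 60.9
```

Emit:
move_arm --motion '[{"x": 0.1,"y": 0,"z": 0,"yaw": 0},{"x": 0.2,"y": 0,"z": 0,"yaw": 0},{"x": 0.3,"y": 0,"z": 0,"yaw": 0},{"x": 0.4,"y": 0,"z": 0,"yaw": 0}]'

```text
clock: 6.82
eef_pos: [0.5602, 0.0833, 0.0709]
tool_rot: [0.822, 0.57, -0.001, 0.001]
ft_force: [-0.1, -5.5, 6.8]
grip_width: 0.0293
grasp_force: 60.6
```

Emit:
move_arm --motion '[{"x": 0.2,"y": 0,"z": 0,"yaw": 0},{"x": 0.4,"y": 0,"z": 0,"yaw": 0},{"x": 0.6,"y": 0,"z": 0,"yaw": 0},{"x": 0.8,"y": 0,"z": 0,"yaw": 0},{"x": 1.0,"y": 0,"z": 0,"yaw": 0}]'

```text
clock: 7.45
eef_pos: [0.5637, 0.0928, 0.0709]
tool_rot: [0.822, 0.57, -0.001, 0.001]
ft_force: [-1.3, -5.9, 8.0]
grip_width: 0.0293
grasp_force: 60.5
```

```bash
cat >> h.py <<'E'
def st():
    o=bot.get_obs();f=o["ft_force"];print("jig pos mm",(injig(o["eef_pos"])*1000).round(1),"Fjig",injig(f,[0,0,J[2]]).round(1),o["grip_width"].round(4),o["clock"])
E
python3 -c "
from h import *
st()"
```

```text
Traceback (most recent call last):
  File "h.py", line 23, in st
    o=bot.get_obs();f=o["ft_force"];print("jig pos mm",(injig(o["eef_pos"])*1000).round(1),"Fjig",injig(f,[0,0,J[2]]).round(1),o["grip_width"].round(4),o["clock"])
                                                                                                                               ^^^^^^^^^^^^^^^^^^^^^
AttributeError: 'float' object has no attribute 'round'
```

Emit:
move_arm --motion '[{"x": 0.15,"y": 0,"z": 0,"yaw": 0},{"x": 0.3,"y": 0,"z": 0,"yaw": 0},{"x": 0.45,"y": 0,"z": 0,"yaw": 0},{"x": 0.6,"y": 0,"z": 0,"yaw": 0}]'

```text
clock: 7.95
eef_pos: [0.5658, 0.0984, 0.0709]
tool_rot: [0.822, 0.57, -0.001, 0.001]
ft_force: [-0.8, -5.6, 6.0]
grip_width: 0.029
grasp_force: 60.4
```

Emit:
move_arm --motion '[{"x": 0.1,"y": 0,"z": 0,"yaw": 0},{"x": 0.2,"y": 0,"z": 0,"yaw": 0},{"x": 0.3,"y": 0,"z": 0,"yaw": 0},{"x": 0.4,"y": 0,"z": 0,"yaw": 0},{"x": 0.5,"y": 0,"z": 0,"yaw": 0},{"x": 0.6,"y": 0,"z": 0,"yaw": 0}]'

```text
clock: 8.7
eef_pos: [0.568, 0.1041, 0.0709]
tool_rot: [0.822, 0.57, -0.001, 0.001]
ft_force: [-0.9, -5.6, 6.6]
grip_width: 0.0293
grasp_force: 60.4
```

```bash
sed -i 's/o\["grip_width"\].round(4)/o["grip_width"]/' h.py
python3 -c "
from h import *
st()"
```

```text
jig pos mm [-0.5 30.4 70.9] Fjig [ 1.1 -5.5  6.6] 0.029333529396699764 8.7
```

Emit:
move_arm --motion '[{"x": 0.08,"y": 0,"z": 0,"yaw": 0},{"x": 0.16,"y": 0,"z": 0,"yaw": 0},{"x": 0.24,"y": 0,"z": 0,"yaw": 0},{"x": 0.32,"y": 0,"z": 0,"yaw": 0},{"x": 0.4,"y": 0,"z": 0,"yaw": 0}]'

```text
clock: 9.32
eef_pos: [0.5694, 0.1079, 0.0709]
tool_rot: [0.822, 0.57, -0.0, 0.001]
ft_force: [-0.6, -4.2, 7.1]
grip_width: 0.0296
grasp_force: 60.4
```

Emit:
move_arm --motion '[{"x": 0.05,"y": 0,"z": 0,"yaw": 0},{"x": 0.1,"y": 0,"z": 0,"yaw": 0},{"x": 0.15,"y": 0,"z": 0,"yaw": 0}]'

```text
clock: 9.7
eef_pos: [0.57, 0.1096, 0.0709]
tool_rot: [0.822, 0.57, -0.0, 0.001]
ft_force: [-1.1, -2.7, 6.8]
grip_width: 0.0291
grasp_force: 60.4
```

Emit:
move_arm --motion '[{"x": 0.04,"y": 0,"z": 0,"yaw": 0},{"x": 0.08,"y": 0,"z": 0,"yaw": 0},{"x": 0.08,"y": 0,"z": 0,"yaw": 0}]'

```text
clock: 10.07
eef_pos: [0.5705, 0.1109, 0.0709]
tool_rot: [0.821, 0.57, 0.0, 0.001]
ft_force: [0.4, -1.8, 6.3]
grip_width: 0.0293
grasp_force: 60.3
```

```bash
python3 -c "
from h import *
st()"
```

```text
jig pos mm [-0.5 37.7 70.9] Fjig [ 1.1 -1.6  6.3] 0.029321611889613474 10.075
```

Emit:
move_arm --motion '[{"x": 0.03,"y": 0,"z": 0,"yaw": 0},{"x": 0.06,"y": 0,"z": 0,"yaw": 0},{"x": 0.06,"y": 0,"z": 0,"yaw": 0}]'

```text
clock: 10.45
eef_pos: [0.5708, 0.1119, 0.0709]
tool_rot: [0.821, 0.57, 0.001, 0.0]
ft_force: [0.5, -1.0, 6.4]
grip_width: 0.0293
grasp_force: 60.3
```

Emit:
move_arm --motion '[{"x": 0.03,"y": 0,"z": 0,"yaw": 0},{"x": 0.06,"y": 0,"z": 0,"yaw": 0},{"x": 0.06,"y": 0,"z": 0,"yaw": 0}]'

```text
clock: 10.82
eef_pos: [0.5711, 0.1126, 0.0709]
tool_rot: [0.821, 0.57, 0.001, 0.0]
ft_force: [1.2, -0.4, 4.2]
grip_width: 0.029
grasp_force: 60.3
```

Emit:
move_arm --motion '[{"x": 0.03,"y": 0,"z": 0,"yaw": 0},{"x": 0.06,"y": 0,"z": 0,"yaw": 0},{"x": 0.06,"y": 0,"z": 0,"yaw": 0}]'

```text
clock: 11.2
eef_pos: [0.5714, 0.1135, 0.0709]
tool_rot: [0.821, 0.57, 0.001, 0.0]
ft_force: [1.8, 0.1, 5.7]
grip_width: 0.0293
grasp_force: 60.3
```

```bash
python3 -c "
from h import *
st()
b=bot.camera('scene');cv2.imwrite('pics/s2.png',cv2.resize(b[160:220,240:320],None,fx=7,fy=7,interpolation=cv2.INTER_CUBIC))"
```

```text
jig pos mm [-0.6 40.5 70.9] Fjig [1.7 0.7 5.7] 0.02930621594046406 11.2
```

View pics/s2.png

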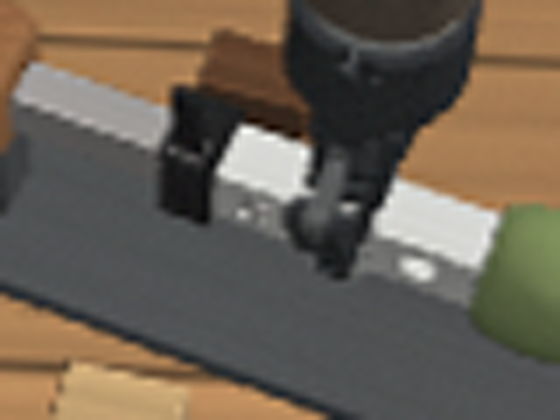

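The scene view shows the grey button inside the next hole at about (252,210) in the crop, with light gaps on both sides. It is out or almost out, so I continue in small steps until I feel the lock.

Emit:
move_arm --motion '[{"x": 0.03,"y": 0,"z": 0,"yaw": 0},{"x": 0.06,"y": 0,"z": 0,"yaw": 0},{"x": 0.06,"y": 0,"z": 0,"yaw": 0}]'

```text
clock: 11.62
eef_pos: [0.5716, 0.1139, 0.0709]
tool_rot: [0.821, 0.57, 0.001, 0.0]
ft_force: [0.8, 0.2, 5.6]
grip_width: 0.0295
grasp_force: 60.3
```

```bash
python3 -c "
from h import *
st()"
```

```text
jig pos mm [-0.5 40.9 70.9] Fjig [0.7 0.5 5.6] 0.0294760824009766 11.625
```

Emit:
move_arm --motion '[{"x": 0.03,"y": 0,"z": 0,"yaw": 0},{"x": 0.06,"y": 0,"z": 0,"yaw": 0},{"x": 0.06,"y": 0,"z": 0,"yaw": 0}]'

```text
clock: 12.0
eef_pos: [0.5716, 0.1141, 0.0709]
tool_rot: [0.821, 0.57, 0.0, 0.001]
ft_force: [1.1, -1.0, 5.3]
grip_width: 0.029
grasp_force: 60.4
```

```bash
python3 -c "
from h import *
st()"
```

```text
jig pos mm [-0.6 41.1 70.9] Fjig [ 1.4 -0.6  5.3] 0.02901208021237426 12.0
```

Emit:
move_arm --motion '[{"x": 0.03,"y": 0,"z": 0,"yaw": 0},{"x": 0.06,"y": 0,"z": 0,"yaw": 0},{"x": 0.06,"y": 0,"z": 0,"yaw": 0}]'

```text
clock: 12.38
eef_pos: [0.5717, 0.1142, 0.0709]
tool_rot: [0.821, 0.57, 0.0, 0.001]
ft_force: [-0.1, -2.2, 6.6]
grip_width: 0.0294
grasp_force: 60.4
```

```bash
python3 -c "
from h import *
st()"
```

```text
jig pos mm [-0.6 41.3 70.9] Fjig [ 0.7 -2.1  6.6] 0.029360568103365587 12.375
```

Emit:
move_arm --motion '[{"x": 0.03,"y": 0,"z": 0,"yaw": 0},{"x": 0.06,"y": 0,"z": 0,"yaw": 0},{"x": 0.06,"y": 0,"z": 0,"yaw": 0}]'

```text
clock: 12.75
eef_pos: [0.5719, 0.1148, 0.0709]
tool_rot: [0.821, 0.57, 0.0, 0.001]
ft_force: [0.5, -2.6, 6.6]
grip_width: 0.0291
grasp_force: 60.4
```

```bash
python3 -c "
from h import *
st()"
```

```text
jig pos mm [-0.6 41.8 70.9] Fjig [ 1.3 -2.3  6.6] 0.02906699090814205 12.75
```

The pull is now a steady 2.4 N or so, which is the sleeve's own friction, so the button is out. I relax the pull, open, and retreat up and to +x to check.

Emit:
move_arm --motion '[{"x": -0.05,"y": 0,"z": 0,"yaw": 0},{"x": -0.05,"y": 0,"z": 0,"yaw": 0}]'

```text
clock: 13.0
eef_pos: [0.5719, 0.1148, 0.0709]
tool_rot: [0.821, 0.57, 0.0, 0.0]
ft_force: [1.5, -1.1, 5.4]
grip_width: 0.0296
grasp_force: 60.3
```

Emit:
move_arm --motion '[{"x": 0,"y": 0,"z": 0,"yaw": 0},{"x": 0,"y": 0,"z": 0,"yaw": 0},{"x": 0,"y": 0,"z": 0,"yaw": 0},{"x": 0,"y": 0,"z": 0,"yaw": 0},{"x": 0,"y": 0,"z": -3,"yaw": 0},{"x": 0,"y": 0,"z": -6,"yaw": 0},{"x": 0,"y": 0,"z": -9,"yaw": 0},{"x": 0,"y": 0,"z": -12,"yaw": 0},{"x": -1.5,"y": 3.5,"z": -12,"yaw": 0},{"x": -3,"y": 7,"z": -12,"yaw": 0},{"x": -4,"y": 7,"z": -12,"yaw": 0},{"x": -4,"y": 7,"z": -12,"yaw": 0}]' --gripper 1

```text
clock: 14.5
eef_pos: [0.6221, 0.0525, 0.1899]
tool_rot: [0.822, 0.57, -0.001, -0.001]
ft_force: [-0.4, 0.3, -0.3]
grip_width: 0.0856
grasp_force: 0.0
```

```bash
python3 - <<'E'
from h import *
st();m=bot.camera_model("wrist");a=bot.camera("wrist")
cv2.imwrite("pics/w5.png",cv2.resize(a[100:340,130:290],None,fx=2.5,fy=2.5,interpolation=cv2.INTER_CUBIC))
q=lambda P:((proj(m,jw(P,J))-[130,100])*2.5).round(0).tolist()
print("button",q([(.02,0,.09),(.015,0,.09)]),"hinge",q([(.014,-.031,.116)]),"tips",[q([(.014+.05*np.sin(t),-.031,.116+.05*np.cos(t))]) for t in(.35,.2,.05)])
print([(round(d["score"],2),((np.array(d["centre"])-[100,130])*2.5).round().tolist()) for n in("lever_tip","button_tip") for d in bot.cut_out("wrist",n)])
E
```

```text
jig pos mm [ 68.3   1.  189.9] Fjig [-0.5  0.2 -0.3] 0.08560306919917078 14.5
button [[169.0, 234.0], [153.0, 234.0]] hinge [[140.0, 357.0]] tips [[[168.0, 445.0]], [[137.0, 450.0]], [[106.0, 452.0]]]
[(0.77, [404.0, 136.0])]
```

View pics/w5.png

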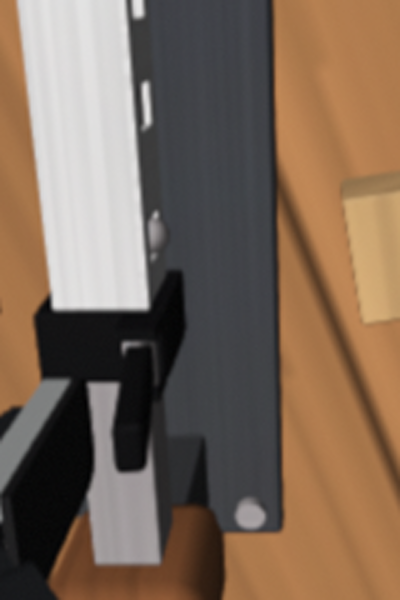

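The crop shows the button standing proud in the next hole at (157,234). The lever stands with its tip near (130,460), leaning about 0.2 rad towards +x. I shut the gripper and come down on the lever's +x side.

Emit:
move_arm --motion '[{"x": -1.6,"y": 0.5,"z": 0,"yaw": 0},{"x": -3.2,"y": 0.5,"z": 0,"yaw": 0},{"x": -3.2,"y": 0.5,"z": 0,"yaw": 0},{"x": -3.2,"y": 0.5,"z": 0,"yaw": 0},{"x": -3.2,"y": 0,"z": 0,"yaw": 0},{"x": -3.2,"y": 0,"z": 2.3,"yaw": 0},{"x": -3.2,"y": 0,"z": 4.5,"yaw": 0},{"x": -3.2,"y": 0,"z": 4.5,"yaw": 0},{"x": -3.2,"y": 0,"z": 4.5,"yaw": 0}]' --gripper -1

```text
clock: 15.78
eef_pos: [0.6122, 0.0233, 0.1461]
tool_rot: [0.821, 0.571, 0.0, 0.0]
ft_force: [-0.2, -0.2, -0.1]
grip_width: 0.0002
grasp_force: 0.0
```

```bash
python3 - <<'E'
from h import *
st();go((.03,-.031,.145))
E
```

```text
jig pos mm [ 69.2 -29.8 146.1] Fjig [-0.2 -0.2 -0.1] 0.0002172558655574604 15.775
shift cm [-0.12 -3.92  0.11] yaw 0.07
```

Emit:
move_arm --motion '[{"x": -0.1,"y": -1.2,"z": 0,"yaw": 0},{"x": -0.1,"y": -2.2,"z": 0,"yaw": 0},{"x": -0.1,"y": -3.0,"z": 0,"yaw": 0},{"x": -0.1,"y": -3.6,"z": 0,"yaw": 0},{"x": -0.1,"y": -4.2,"z": 0,"yaw": 0},{"x": -0.1,"y": -4.8,"z": 0,"yaw": 0},{"x": -0.1,"y": -5.4,"z": 0,"yaw": 0},{"x": -0.1,"y": -6.0,"z": 0.05,"yaw": 0},{"x": -0.1,"y": -6.5,"z": 0.2,"yaw": 0},{"x": -0.1,"y": -6.9,"z": 0.3,"yaw": 0},{"x": -0.1,"y": -7.3,"z": 0.6,"yaw": 0},{"x": -0.1,"y": -7.7,"z": 1.0,"yaw": 0},{"x": -0.1,"y": -7.9,"z": 1.3,"yaw": 0}]'

```text
clock: 17.4
eef_pos: [0.5371, 0.0499, 0.1321]
tool_rot: [0.821, 0.57, -0.0, -0.0]
ft_force: [2.1, -0.9, 1.7]
grip_width: 0.0001
grasp_force: 1.2
```

```bash
python3 - <<'E'
from h import *
st();go((-.014,-.031,.1225))
E
```

```text
jig pos mm [-10.5 -31.2 132.1] Fjig [ 2.2 -0.1  1.7] 8.096855172921623e-05 17.4
shift cm [ 0.02 -0.35  0.96] yaw 0.06
```

Emit:
move_arm --motion '[{"x": 0,"y": -0.25,"z": 0.3,"yaw": 0},{"x": 0,"y": -0.5,"z": 0.6,"yaw": 0},{"x": 0,"y": -0.7,"z": 0.85,"yaw": 0},{"x": 0,"y": -0.7,"z": 0.95,"yaw": 0},{"x": 0,"y": -0.7,"z": 0.95,"yaw": 0}]'

```text
clock: 18.02
eef_pos: [0.5301, 0.0523, 0.1224]
tool_rot: [0.821, 0.57, -0.001, -0.001]
ft_force: [-0.7, 0.6, 1.0]
grip_width: 0.0001
grasp_force: 0.4
```

```bash
python3 - <<'E'
from h import *
st()
E
```

```text
jig pos mm [-17.9 -31.3 122.4] Fjig [-0.9  0.3  1. ] 5.440239260364953e-05 18.025
```

Emit:
move_arm --motion '[{"x": 0,"y": 0,"z": 0.1,"yaw": 0},{"x": 0,"y": 0,"z": 0.2,"yaw": 0},{"x": 0,"y": 0,"z": 0.2,"yaw": 0}]'

```text
clock: 18.4
eef_pos: [0.5305, 0.052, 0.1205]
tool_rot: [0.821, 0.57, -0.0, -0.0]
ft_force: [0.2, -0.2, -0.1]
grip_width: -0.0
grasp_force: 0.0
```

Emit:
move_arm --motion '[{"x": 0,"y": 0,"z": -3,"yaw": 0},{"x": 0,"y": 0,"z": -6,"yaw": 0},{"x": -1,"y": 4,"z": -7,"yaw": 0},{"x": 0,"y": 8,"z": -7,"yaw": 0},{"x": 1,"y": 8.5,"z": -7,"yaw": 0},{"x": 1,"y": 8.5,"z": -7,"yaw": 0}]'

```text
clock: 19.15
eef_pos: [0.6137, 0.0322, 0.1898]
tool_rot: [0.821, 0.571, -0.001, -0.0]
ft_force: [-0.7, 0.4, -0.2]
grip_width: -0.0005
grasp_force: 0.0
```

```bash
python3 - <<'E'
from h import *
st();m=bot.camera_model("wrist");a=bot.camera("wrist")
cv2.imwrite("pics/w6.png",cv2.resize(a[100:340,130:290],None,fx=2.5,fy=2.5,interpolation=cv2.INTER_CUBIC))
q=lambda P:((proj(m,jw(P,J))-[130,100])*2.5).round(0).tolist()
print("button",q([(.02,0,.09)]),"flat tip",q([(-.036,-.031,.116)]),"10deg up",q([(-.035,-.031,.125)]))
E
```

```text
jig pos mm [ 67.5 -20.9 189.8] Fjig [-0.8  0.2 -0.2] -0.00045985968383078314 19.15
button [[168.0, 167.0]] flat tip [[-32.0, 290.0]] 10deg up [[-42.0, 302.0]]
```

View pics/w6.png

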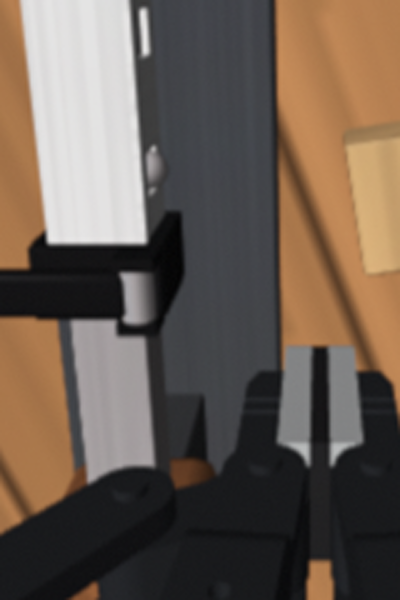

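The crop shows the lever lying flat along -x, its centreline at about row 292 against 290 predicted for flat. The button stands proud in the hole at (155,167), and the gripper is clear of everything.

```bash
python3 -c "
from workcell import bot
print(bot.job_done())"
```

```text
the job is handed in; nothing more can be done
None
```

The shoe form is one hole longer (tube drawn out about 42 mm, button snapped out), the clamp lever lies flat, nothing else on the bench was touched, and the job is handed in at about 19 s; the hand-in returned no verdict.

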